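# Free the rusted flask bolt and lift the sleeve off the crucible

### The job

The rusted slide bolt of the flask cradle locks the steel sleeve down. Work the bolt loose by its yoke with short back-and-forth strokes, right back home after each jam and without forcing it, until it runs, and draw it fully open. Then lift the sleeve straight up off the crucible, leaving the crucible standing in its seat, and set the sleeve down upright on the pale board without dropping it; leave the bolt open and everything else on the bench alone.

Things in the scene. Friction and masses are not known exactly. Their poses are not given: they have to be found in the camera images.
- cradle: Dark steel flask cradle, fixed to the bench; base plate 90 (own x) x 270 (own y) x 12 mm. Origin: on the bench below the centre of the round seat near one end; z up; own +y runs from the seat along the bolt, the way it is drawn open. A 6 mm lip rings the seat. Two guide blocks, 40 mm wide, 106 mm high, stand at y 58-74 and 208-222 mm, the bolt running through them.
- seat (a point): Centre of the seat on the cradle's base plate, 12 mm above the bench; axes as the cradle's.
- bolt (a joint): Travel (m) of the rusted bolt along the cradle's +y: 0 = home stop, 0.062 = fully drawn. Starts near 0.010, seized: a draw jams hard somewhere at 0.010 to 0.026 and pushing on is no use. Push it right back until it stops at home (about 0; less does not help), then draw again: each such stroke breaks rust and it jams 2 mm or more farther out, until after 2 to 5 returns it runs past 0.045.
- bolt_tip (a point): Tip of the bolt, a rusty bar of 12 mm diameter with its axis 92 mm above the bench. Shut, it lies 4 mm above the sleeve's rim, 6 mm past the seat's centre; from 0.036 of travel it is clear of the sleeve. Moving the bolt takes 5 to 10 N; at a jam stop at 15 to 20 N (over 90 N counts as forcing). It stays where it is left.
- yoke: The bolt with its thumb yoke: two upright rusty lugs, 8 mm thick (y), 40 mm wide (x), 44 mm clear gap between, so closed fingers put down in the gap push the bolt either way. Origin: underside of its plate, mid-gap, 96 mm above the bench, at cradle y = 112 mm plus the travel; axes as the cradle's. Gap floor 8 mm above the origin, lug tops 44 mm above it.
- sleeve: Outer of the two nested parts: plain steel tube open at both ends, 56 mm outside and 48 mm inside diameter, 70 mm tall, 0.2 to 0.45 kg, standing in the seat round the crucible. Origin: centre of its lower end; z along its axis, up. Grasp its upper half across the outside, fingers on the cradle's +x and -x sides, which are free.
- crucible: Inner part: pale ceramic crucible, 44 mm across the rim, 40 mm at the foot, 55 mm tall, open on top, standing loose on the seat inside the sleeve with about 2 mm to spare all round. Origin: centre of its foot.
- board: Square pale heat-proof board, 130 x 130 x 20 mm, fixed flat on the bench. Origin: centre of its underside; z up.
- hammer: Bystander, to be left alone: small jeweller's hammer lying on the bench.
- block: Bystander, to be left alone: steel bench block 60 x 60 x 18 mm.
- jar: Bystander, to be left alone: glass jar with steel cap, 60 mm across, 70 mm tall.
- tin: Bystander, to be left alone: open aluminium tray 80 x 100 x 30 mm.
- pliers: Bystander, to be left alone: pliers with black handles, 170 mm long.
- brush: Bystander, to be left alone: brush lying on the bench.
Not all that is in view belongs to the job. Leave any red look-alike of the crucible alone.

How it is judged:
On the way, in this order (a step that is already met when the one before it is completed fails the run):
1. the bolt is worked free and drawn open, the sleeve still in its seat (value of joint bolt above 0.045 m and z of sleeve in the frame of seat below 0.01 m), for 0.2 s.
2. the sleeve is lifted clear above the crucible, which stays standing in the seat (z of sleeve in the frame of seat above 0.056 m and horizontal distance between crucible and seat below 0.012 m and z of crucible in the frame of seat below 0.005 m and angle between crucible's own z axis and vertical below 0.12 rad), for 0.1 s.
At the end, for the whole second after the job is handed in: The bolt is open (more than 45 mm from home); the sleeve stands upright (within 0.1 rad), released and at rest on the board, its axis within 45 mm of the board's centre along each side; the crucible stands upright (within 0.12 rad) on the seat, within 12 mm of its centre (value of joint bolt above 0.045 m and x of sleeve in the frame of board between -0.045 and 0.045 m and y of sleeve in the frame of board between -0.045 and 0.045 m and z of sleeve in the frame of board between 0.016 and 0.024 m and angle between sleeve's own z axis and vertical below 0.1 rad and linear speed of each of sleeve, crucible below 0.02 m/s and contact force between the fingers and sleeve below 0.1 N and horizontal distance between crucible and seat below 0.012 m and z of crucible in the frame of seat below 0.005 m and angle between crucible's own z axis and vertical below 0.12 rad); the robot touches nothing.
It fails at once if the bolt is forced (pushed with more than 90 N) (contact force between the fingers and yoke above 90 N).
It fails at once if the crucible is dragged up more than 15 mm or tipped more than 0.35 rad (z of crucible in the frame of seat above 0.015 m or angle between crucible's own z axis and vertical above 0.35 rad).
It fails at once if the sleeve is dropped (moving faster than 0.5 m/s while not held) (linear speed of sleeve above 0.5 m/s and contact force between the fingers and sleeve below 0.1 N).
It fails at once if a bystander is moved more than 30 mm (distance of any of hammer, block, jar, tin, pliers, brush from where it was at the start of the episode above 0.03 m).
It also fails if it takes over 72 s, if anything falls off the work surface, if the arm or the gripper's body presses on something with over 40 N, if the wrist force passes 120 N, or if a joint passes its speed limit or range.

### The arm

A 7-joint arm with a two-finger parallel gripper is mounted at the origin on the work surface. World frame = base frame: x ahead of the robot, y to its left, z up, the work surface at z = 0. Lengths are in m, angles in rad, forces in N, time in s.
With the tool pointing down it reaches from about 0.35 to 0.775 m from the base axis. Payload 3.1 kg.
Tool frame: the origin (TCP) lies midway between the tips of the shut fingers; the grasp point (between the pads) lies 19 mm behind it (manip.hold_point_z is the distance from the TCP to the grasp point, in m); z points along the fingers, y is the line along which they close (so a half turn about z gives the same grasp; the last joint's range is limited). The gripper opens to 85 mm and grips with 20 to 120 N. Pads are 22 mm wide; open, the fingers measure 114 mm over their backs; the gripper's body (76 mm by 85 mm) begins 54 mm behind the grasp point. The pads swing forward as they close: fully open they stand 13 mm farther back than shut.
Start: joints at [-1.184, 0.311, 0.014, 1.512, -0.004, 1.319, -0.027], TCP at [0.229, 0.5, 0.231] pointing down, gripper open.
Joint ranges: [-2.7, 2.7], [-0.3, 1.91], [-1.27, 1.3], [0.12, 2.57], [-1.44, 4.58], [0.2, 2.03], [-3.05, 3.05]. Speed limits (rad/s): [2.79, 2.79, 3.14, 3.14, 3.14, 3.14, 3.14].

### API

Orientations are given as a rotation vector (axis times angle).
In Python, from rig import manip gives the robot as it stands.
- The arm moves only by the tool jog_arm, never from a script. Its argument "increments" is a list of rows, each an object of numbers: "hand": the gripper's target within -1 to 1 (shut at 1, half-way at 0, fully open at -1); "dx", "dy", "dz": the shift along the tool's x, y, z in m; "roll": the turn about the tool's z in degrees. In form: [{"hand": .., "dx": .., "dy": .., "dz": .., "roll": ..}, ...]. A call has exactly 10 rows; each row is the pose to reach, as a shift and turn from the pose commanded when the call began, along the tool's axes at that moment; what a row does not reach only later rows make up. A row lasts 1/8 s, in which the tool goes at most 62.5 mm and 10.7 degrees, less where a joint would pass 70% of its speed; a pose out of reach is approached as far as the arm can. A call with a gripper value outside its range is refused whole. The fingers move at their own pace and stop on an object; the grip force is fixed at half the most. Time passes only in rows, so rows that repeat a pose let the fingers close, or fill a call up. It gives the time, the measured TCP pose, the force, the opening and the grip force at its end, in the units of the state.
- manip.read_state(): the state, without advancing time (a new reading comes with each control period).
- manip.capture(name): name is "side" or "top"; returns the picture (480x640x3 uint8, red, green, blue); there is no depth.
- manip.camera_params(name): a dict with "fov_y" (degrees; the focal length in pixels is half the picture's height over the tangent of half this angle, whatever the lens; pixels are square), "cx", "cy" (the principal point, pixels), "origin" and "attitude" of the camera in the world. Camera axes: x right, y down, z forward; pixel columns grow to the right and rows downward; lengths in m; the calibration is good to about 2 mm. A picture is of the moment at which its call begins. camera_params takes no time and is no camera call.
- manip.close_job(): hands the job in; it is judged then, once.
Trained networks look in the newest picture that a camera, given by its name, has taken for a name from the list of things; names that differ only in an ending like _2 or _b are one class to them, and where a whole thing is asked for, a point or a joint stands for the part that bears it (a point fixed in the world has none). Each returns a list of dicts, best first, with "score" (0 to 1); they miss things now and then, are a little off and sometimes report something else, mostly with a low value. They report only what shows in the picture. A call takes as long as a camera call. They do not tell look-alikes from the thing itself.
- manip.recognise(query, camera): "box" ([left, top, right, bottom] in pixels, round what is visible of it).
The state is a dict: "clock": time; "joints": joint angles; "qvel": joint speeds; "tau": joint torques, N m; "tool_pos": TCP position; "tcp_rot": TCP orientation; "contact_force": force on the tool from outside, world axes, zero at the start; "moment": the same for the moment, N m; "opening": finger opening in m; "grasp_force": force on a finger pad.
Only numpy, scipy, OpenCV 4.12 (cv2) and the standard library are available. Lean on these libraries where they do the work, as an engineer would, in place of code of your own. Each camera call takes 0.05 s, during which the arm holds its last target. There are 200 camera calls.

## Working session

There is one attempt and no reset: what is moved stays moved. The work goes in short steps, Python scripts to look and compute and a tool call to move; the robot and the scene stay as the last step left them, time stands still between calls to the robot, and variables do not carry over. Pictures are saved under pics/ and viewed, at most 10 in all, crops included, and the job is handed in when it is done.

Besides the shell and the picture viewer there is one more tool, called after "Emit:" as name([rows], argument=value, ...), one row to a line, values as JSON. jog_arm: Moves the arm, as the interface text tells. Its arguments: {"type":"object","properties":{"increments":{"type":"array"}},"required":["increments"]}

```bash
mkdir -p pics; ls; cat > h.py <<'E'
from rig import manip
import numpy as np, cv2
from scipy.spatial.transform import Rotation as R
def cam(n):
    p=manip.camera_params(n); return p
def att(p):
    a=np.array(p["attitude"],float)
    return R.from_rotvec(a).as_matrix() if a.size==3 else a.reshape(3,3)
def px2w(n,u,v,z):
    p=cam(n); f=240/np.tan(np.radians(p["fov_y"])/2)
    d=att(p)@np.array([(u-p["cx"])/f,(v-p["cy"])/f,1]); o=np.array(p["origin"])
    return o+d*(z-o[2])/d[2]
def w2px(n,X):
    p=cam(n); f=240/np.tan(np.radians(p["fov_y"])/2)
    c=att(p).T@(np.array(X)-np.array(p["origin"])); return np.array([p["cx"]+f*c[0]/c[2],p["cy"]+f*c[1]/c[2]])
def shot(n,name):
    im=manip.capture(n); cv2.imwrite(f"pics/{name}.png",im[:,:,::-1]); return im
E
python3 - <<'E'
from h import *
for n in("side","top"):
    print(cam(n)); shot(n,n+"0")
    for q in("cradle","bolt_tip","yoke","sleeve","crucible","board"):
        print(n,q,[(np.round(d["box"]).tolist(),round(d["score"],2)) for d in manip.recognise(q,n)])
print(manip.read_state())
a=cv2.imread("pics/top0.png");
E
```

```text
pics
{'fov_y': 46.98352253477225, 'cx': 308.2706947512323, 'cy': 227.28908603969683, 'origin': array([ 0.19621626, -0.86553643,  0.94123851]), 'attitude': array([-2.27949419,  0.41500716, -0.17297404])}
side cradle [([286.0, 162.0, 355.0, 266.0], 0.65)]
side bolt_tip [([304.0, 169.0, 330.0, 224.0], 0.63)]
side yoke [([302.0, 166.0, 330.0, 222.0], 0.75)]
side sleeve [([317.0, 221.0, 343.0, 253.0], 0.71)]
side crucible [([218.0, 231.0, 239.0, 263.0], 0.59), ([321.0, 224.0, 340.0, 234.0], 0.5)]
side board [([348.0, 294.0, 420.0, 355.0], 0.7), ([199.0, 154.0, 251.0, 188.0], 0.52)]
{'fov_y': 46.345015828497345, 'cx': 313.23821505037864, 'cy': 236.6696774629481, 'origin': array([0.34826987, 0.01435855, 1.42220503]), 'attitude': array([-2.16165103,  2.15852422, -0.12978683])}
top cradle [([227.0, 196.0, 337.0, 234.0], 0.88)]
top bolt_tip [([223.0, 196.0, 316.0, 216.0], 0.84), ([304.0, 202.0, 328.0, 220.0], 0.56)]
top yoke [([231.0, 198.0, 313.0, 218.0], 0.86)]
top sleeve [([304.0, 202.0, 326.0, 226.0], 0.7), ([304.0, 201.0, 326.0, 220.0], 0.55)]
top crucible [([282.0, 295.0, 296.0, 315.0], 
[... 156 characters left out ...]
44.0], 0.76)]
{'clock': 0.7, 'joints': array([-1.18373429,  0.31088461,  0.01398396,  1.51148919, -0.00441029,
        1.31920744, -0.02721365]), 'qvel': array([-0.00067293, -0.00086266, -0.00036909,  0.00062084, -0.00054154,
       -0.00011117,  0.00176629]), 'tau': array([ 1.69226178e-04, -3.79690897e+01,  1.45395161e-01, -2.30810237e+01,
        1.19870959e-02,  1.79900460e-03,  9.49450737e-06]), 'tool_pos': array([0.22862754, 0.50024928, 0.23131662]), 'tcp_rot': array([6.68232828e-01, 3.06968766e+00, 6.34082594e-05]), 'contact_force': array([-0.66923817,  0.84194148,  0.57667326]), 'moment': array([-0.01331296,  0.00983762, -0.03996853]), 'grasp_force': 0.0, 'opening': 0.085634782230826}
```

View pics/top0.png

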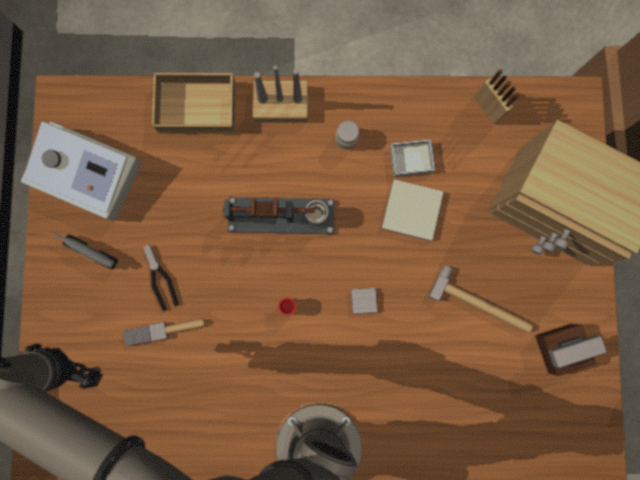

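View pics/side0.png

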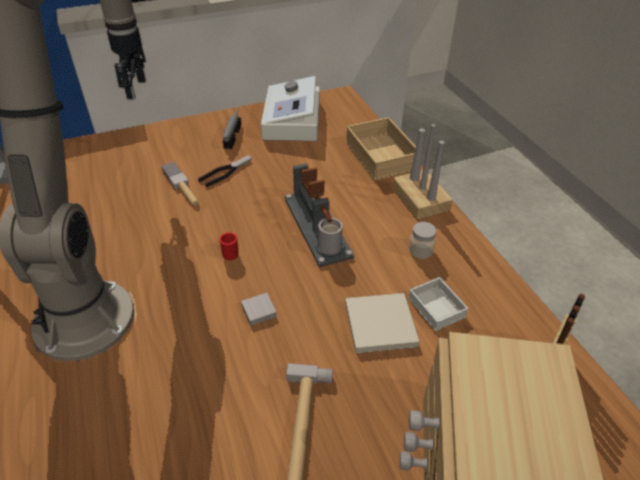

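The top view shows the cradle at px (227–337, 196–234), with the sleeve at about (316,211) and the yoke at about (265,208). The board is at about (412,210). Candidates for the crucible are the red cup at (287,306), which is the look-alike, the jar at (347,134), the block at (365,300), and the pale ceramic inside the sleeve at (316,211). I choose the last one and check it in a close crop.

```bash
python3 - <<'E'
from h import *
a=cv2.imread("pics/top0.png")[180:250,215:345]; b=cv2.imread("pics/side0.png")[155:275,275:365]
A=cv2.resize(a,None,fx=6,fy=6,interpolation=cv2.INTER_CUBIC)
cv2.imwrite("pics/c0.png",A)
B=cv2.resize(b,None,fx=5,fy=5,interpolation=cv2.INTER_CUBIC); cv2.imwrite("pics/c1.png",B[:600])
E
```

```text
(no output)
```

View pics/c0.png

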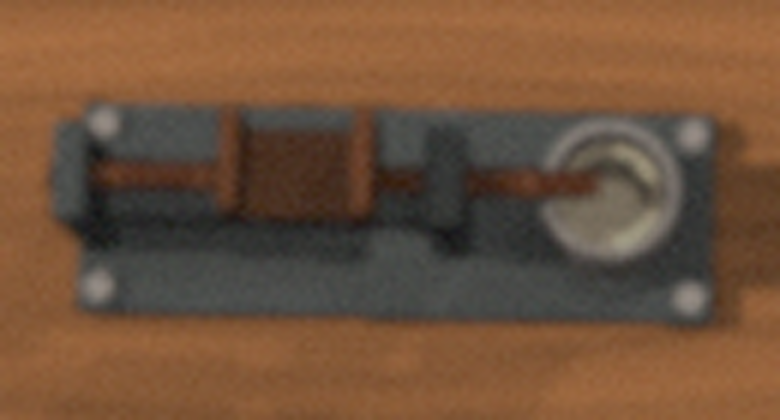

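View pics/c1.png

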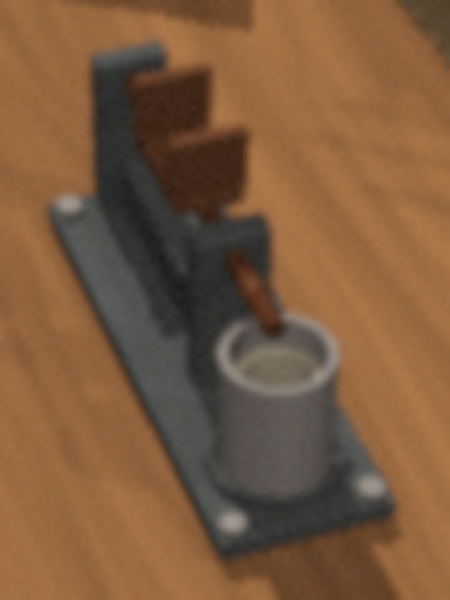

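The crops confirm the choice: a pale crucible inside the steel sleeve, with the rusty bolt tip over the rim at top px (316.5,212). The lugs are at about (253,207) and (275,207). The plate is clear of its neighbours.

```bash
python3 - <<'E'
from h import *
T=lambda x,y:((x+.5)/6-.5+215,(y+.5)/6-.5+180)
S=lambda x,y:((x+.5)/5-.5+275,(y+.5)/5-.5+155)
P=lambda *a:np.round(px2w(*a),4)
print("corners",[P("top",*T(*c),.012) for c in((715,113),(713,322),(78,312),(86,103))])
scr=[P("top",*T(*c),.015) for c in((105,123),(98,287),(692,135),(688,298))];print("screws",scr)
print("side screws FL?",[P("side",*S(*c),.015) for c in((68,205),(232,522),(370,486))])
print("rim",P("top",*T(613,192),.082),P("side",*S(277,355),.082))
print("lugs",[P("top",*T(*c),.140) for c in((231,162),(362,160))])
print("side lugs top corners",[P("side",*S(*c),.140) for c in((132,84),(210,68),(168,147),(247,129))])
print("blocks top near",[P("top",*T(*c),.106) for c in((70,172),(446,190))])
import cv2
im=cv2.imread("pics/top0.png"); h=cv2.cvtColor(im,cv2.COLOR_BGR2HSV)
m=((h[...,1]<90)&(h[...,2]>140)).astype(np.uint8); m[:,:370]=0;m[:,455:]=0;m[:176]=0;m[250:]=0
c=max(cv2.findContours(m,0,2)[0],key=cv2.contourArea);r=cv2.minAreaRect(c);b=cv2.boxPoints(r);print("board",r,[P("top",*q,.02) for q in b])
print("side board",[P("side",*c,.02) for c in ((346,298),(406,294),(417,345),(355,351))])
j=manip.read_state();print(R.from_rotvec(j["tcp_rot"]).as_matrix().round(3))
E
```

```text
corners [array([ 0.616 , -0.0386,  0.012 ]), array([ 0.5263, -0.0375,  0.012 ]), array([0.5302, 0.2308, 0.012 ]), array([0.6199, 0.2292, 0.012 ])]
screws [array([0.6107, 0.2205, 0.015 ]), array([0.5404, 0.2222, 0.015 ]), array([ 0.6059, -0.0287,  0.015 ]), array([ 0.5361, -0.0269,  0.015 ])]
side screws FL? [array([0.5381, 0.2235, 0.015 ]), array([ 0.5336, -0.0263,  0.015 ]), array([ 0.6035, -0.0274,  0.015 ])]
rim [0.5703 0.0053 0.082 ] [0.5681 0.006  0.082 ]
lugs [array([0.5722, 0.1532, 0.14  ]), array([0.573 , 0.1026, 0.14  ])]
side lugs top corners [array([0.551 , 0.1532, 0.14  ]), array([0.5909, 0.1518, 0.14  ]), array([0.5499, 0.1006, 0.14  ]), array([0.5898, 0.1001, 0.14  ])]
blocks top near [array([0.574 , 0.2207, 0.106 ]), array([0.567 , 0.0716, 0.106 ])]
board ((412.2647705078125, 208.94119262695312), (52.3876953125, 50.204872131347656), 14.03624439239502) [array([ 0.5415, -0.1568,  0.02  ]), array([ 0.667 , -0.1895,  0.02  ]), array([ 0.6342, -0.3183,  0.02  ]), array([ 0.5094, -0.2843,  0.02  ])]
side board [array([ 0.5394, -0.16  ,  0.02  ]), array([ 0.6661, -0.196 ,  0.02  ]), array([ 0.6236, -0.323 ,  0.02  ]), array([ 0.5018, -0.2921,  0.02  ])]
[[-0.91   0.416  0.   ]
 [ 0.416  0.91   0.   ]
 [-0.     0.    -1.   ]]
```

The two cameras agree to within 3 mm, and the sizes check: the plate measures 90x268 mm and the lug pitch 51 mm. Bolt travel comes out at about 10 mm. The seat is at about (0.5695, 0.0055), the cradle's +y is about world +y (1° off), and the yoke gap is at (0.5715, 0.128). I'll move above the yoke with the fingers shut and tool y along world x.

Emit:
jog_arm([
  {"hand": 1, "dx": -0.052, "dy": -0.022, "dz": 0.0, "roll": 7.4},
  {"hand": 1, "dx": -0.104, "dy": -0.044, "dz": 0.0, "roll": 14.8},
  {"hand": 1, "dx": -0.156, "dy": -0.065, "dz": 0.0, "roll": 22.1},
  {"hand": 1, "dx": -0.208, "dy": -0.087, "dz": 0.0, "roll": 29.5},
  {"hand": 1, "dx": -0.259, "dy": -0.109, "dz": 0.0, "roll": 36.9},
  {"hand": 1, "dx": -0.311, "dy": -0.131, "dz": 0.01, "roll": 44.3},
  {"hand": 1, "dx": -0.363, "dy": -0.152, "dz": 0.02, "roll": 51.6},
  {"hand": 1, "dx": -0.415, "dy": -0.174, "dz": 0.03, "roll": 59},
  {"hand": 1, "dx": -0.467, "dy": -0.196, "dz": 0.04, "roll": 66.4},
  {"hand": 1, "dx": -0.467, "dy": -0.196, "dz": 0.045, "roll": 66.4},
])

```text
clock: 1.95
tool_pos: [0.5744, 0.1207, 0.1857]
tcp_rot: [2.248, 2.187, -0.004]
contact_force: [0.0, -0.3, 0.3]
opening: -0.0001
grasp_force: 0.0
```

Emit:
jog_arm([
  {"hand": 1, "dx": 0, "dy": 0, "dz": 0.0, "roll": 0},
  {"hand": 1, "dx": 0, "dy": 0, "dz": 0.01, "roll": 0},
  {"hand": 1, "dx": 0, "dy": 0, "dz": 0.025, "roll": 0},
  {"hand": 1, "dx": 0, "dy": 0, "dz": 0.035, "roll": 0},
  {"hand": 1, "dx": 0, "dy": 0, "dz": 0.042, "roll": 0},
  {"hand": 1, "dx": 0, "dy": 0, "dz": 0.05, "roll": 0},
  {"hand": 1, "dx": 0, "dy": 0, "dz": 0.058, "roll": 0},
  {"hand": 1, "dx": 0, "dy": 0, "dz": 0.066, "roll": 0},
  {"hand": 1, "dx": 0, "dy": 0, "dz": 0.072, "roll": 0},
  {"hand": 1, "dx": 0, "dy": 0, "dz": 0.072, "roll": 0},
])

```text
clock: 3.2
tool_pos: [0.5715, 0.1278, 0.1137]
tcp_rot: [-2.24, -2.202, 0.002]
contact_force: [1.5, -0.3, 0.0]
opening: 0.0
grasp_force: 0.0
```

```bash
python3 - <<'E'
from h import *
shot("side","s1");a=cv2.imread("pics/s1.png")[125:275,265:385]
cv2.imwrite("pics/s1c.png",cv2.resize(a,None,fx=4,fy=4,interpolation=cv2.INTER_CUBIC))
s=manip.read_state();print(s["tool_pos"],s["contact_force"],R.from_rotvec(s["tcp_rot"]).as_matrix().round(3))
E
```

```text
[0.57185482 0.12779013 0.11413755] [ 0.11579586 -0.26553293 -0.16159419] [[ 0.017  1.    -0.   ]
 [ 1.    -0.017 -0.   ]
 [-0.    -0.    -1.   ]]
```

View pics/s1c.png

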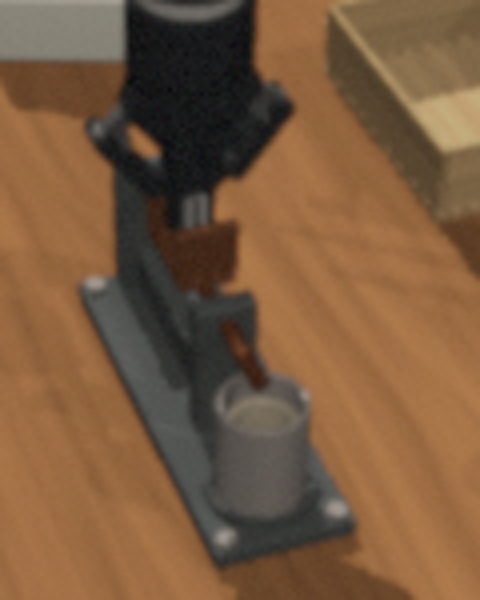

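The fingers are down in the gap between the lugs, clear of the guide blocks. Now the first draw, in small steps with force checks.

Emit:
jog_arm([
  {"hand": 1, "dx": 0.003, "dy": 0, "dz": 0},
  {"hand": 1, "dx": 0.006, "dy": 0, "dz": 0},
  {"hand": 1, "dx": 0.009, "dy": 0, "dz": 0},
  {"hand": 1, "dx": 0.01, "dy": 0, "dz": 0},
  {"hand": 1, "dx": 0.011, "dy": 0, "dz": 0},
  {"hand": 1, "dx": 0.012, "dy": 0, "dz": 0},
  {"hand": 1, "dx": 0.013, "dy": 0, "dz": 0},
  {"hand": 1, "dx": 0.014, "dy": 0, "dz": 0},
  {"hand": 1, "dx": 0.015, "dy": 0, "dz": 0},
  {"hand": 1, "dx": 0.015, "dy": 0, "dz": 0},
])

```text
invalid input
```

Emit:
jog_arm([
  {"hand": 1, "dx": 0.003, "dy": 0, "dz": 0, "roll": 0},
  {"hand": 1, "dx": 0.006, "dy": 0, "dz": 0, "roll": 0},
  {"hand": 1, "dx": 0.009, "dy": 0, "dz": 0, "roll": 0},
  {"hand": 1, "dx": 0.01, "dy": 0, "dz": 0, "roll": 0},
  {"hand": 1, "dx": 0.011, "dy": 0, "dz": 0, "roll": 0},
  {"hand": 1, "dx": 0.012, "dy": 0, "dz": 0, "roll": 0},
  {"hand": 1, "dx": 0.013, "dy": 0, "dz": 0, "roll": 0},
  {"hand": 1, "dx": 0.014, "dy": 0, "dz": 0, "roll": 0},
  {"hand": 1, "dx": 0.015, "dy": 0, "dz": 0, "roll": 0},
  {"hand": 1, "dx": 0.015, "dy": 0, "dz": 0, "roll": 0},
])

```text
clock: 4.5
tool_pos: [0.5721, 0.1405, 0.1143]
tcp_rot: [2.241, 2.2, -0.004]
contact_force: [-0.9, -4.7, 1.2]
opening: 0.0005
grasp_force: 2.5
```

Emit:
jog_arm([
  {"hand": 1, "dx": 0.001, "dy": 0, "dz": 0, "roll": 0},
  {"hand": 1, "dx": 0.002, "dy": 0, "dz": 0, "roll": 0},
  {"hand": 1, "dx": 0.003, "dy": 0, "dz": 0, "roll": 0},
  {"hand": 1, "dx": 0.004, "dy": 0, "dz": 0, "roll": 0},
  {"hand": 1, "dx": 0.005, "dy": 0, "dz": 0, "roll": 0},
  {"hand": 1, "dx": 0.006, "dy": 0, "dz": 0, "roll": 0},
  {"hand": 1, "dx": 0.007, "dy": 0, "dz": 0, "roll": 0},
  {"hand": 1, "dx": 0.008, "dy": 0, "dz": 0, "roll": 0},
  {"hand": 1, "dx": 0.008, "dy": 0, "dz": 0, "roll": 0},
  {"hand": 1, "dx": 0.008, "dy": 0, "dz": 0, "roll": 0},
])

```text
clock: 5.75
tool_pos: [0.5723, 0.1477, 0.1143]
tcp_rot: [2.241, 2.198, -0.005]
contact_force: [-0.8, -5.9, 1.2]
opening: 0.0001
grasp_force: 3.0
```

Emit:
jog_arm([
  {"hand": 1, "dx": 0.001, "dy": 0, "dz": 0, "roll": 0},
  {"hand": 1, "dx": 0.002, "dy": 0, "dz": 0, "roll": 0},
  {"hand": 1, "dx": 0.003, "dy": 0, "dz": 0, "roll": 0},
  {"hand": 1, "dx": 0.004, "dy": 0, "dz": 0, "roll": 0},
  {"hand": 1, "dx": 0.005, "dy": 0, "dz": 0, "roll": 0},
  {"hand": 1, "dx": 0.006, "dy": 0, "dz": 0, "roll": 0},
  {"hand": 1, "dx": 0.007, "dy": 0, "dz": 0, "roll": 0},
  {"hand": 1, "dx": 0.008, "dy": 0, "dz": 0, "roll": 0},
  {"hand": 1, "dx": 0.008, "dy": 0, "dz": 0, "roll": 0},
  {"hand": 1, "dx": 0.008, "dy": 0, "dz": 0, "roll": 0},
])

```text
clock: 7.0
tool_pos: [0.5723, 0.154, 0.1143]
tcp_rot: [2.241, 2.196, -0.008]
contact_force: [-1.1, -8.0, 2.1]
opening: -0.0002
grasp_force: 4.0
```

Emit:
jog_arm([
  {"hand": 1, "dx": 0.001, "dy": 0, "dz": 0, "roll": 0},
  {"hand": 1, "dx": 0.002, "dy": 0, "dz": 0, "roll": 0},
  {"hand": 1, "dx": 0.003, "dy": 0, "dz": 0, "roll": 0},
  {"hand": 1, "dx": 0.004, "dy": 0, "dz": 0, "roll": 0},
  {"hand": 1, "dx": 0.005, "dy": 0, "dz": 0, "roll": 0},
  {"hand": 1, "dx": 0.006, "dy": 0, "dz": 0, "roll": 0},
  {"hand": 1, "dx": 0.006, "dy": 0, "dz": 0, "roll": 0},
  {"hand": 1, "dx": 0.006, "dy": 0, "dz": 0, "roll": 0},
  {"hand": 1, "dx": 0.006, "dy": 0, "dz": 0, "roll": 0},
  {"hand": 1, "dx": 0.006, "dy": 0, "dz": 0, "roll": 0},
])

```text
clock: 8.25
tool_pos: [0.5723, 0.154, 0.1144]
tcp_rot: [2.243, 2.189, -0.017]
contact_force: [-3.7, -15.6, 4.8]
opening: 0.0
grasp_force: 7.6
```

It jammed at tool y 0.154 with 15.6 N, so I'm pushing right back home.

Emit:
jog_arm([
  {"hand": 1, "dx": -0.013, "dy": 0, "dz": 0, "roll": 0},
  {"hand": 1, "dx": -0.026, "dy": 0, "dz": 0, "roll": 0},
  {"hand": 1, "dx": -0.033, "dy": 0, "dz": 0, "roll": 0},
  {"hand": 1, "dx": -0.04, "dy": 0, "dz": 0, "roll": 0},
  {"hand": 1, "dx": -0.047, "dy": 0, "dz": 0, "roll": 0},
  {"hand": 1, "dx": -0.054, "dy": 0, "dz": 0, "roll": 0},
  {"hand": 1, "dx": -0.06, "dy": 0, "dz": 0, "roll": 0},
  {"hand": 1, "dx": -0.066, "dy": 0, "dz": 0, "roll": 0},
  {"hand": 1, "dx": -0.068, "dy": 0, "dz": 0, "roll": 0},
  {"hand": 1, "dx": -0.068, "dy": 0, "dz": 0, "roll": 0},
])

```text
clock: 9.5
tool_pos: [0.5715, 0.1078, 0.1145]
tcp_rot: [-2.225, -2.206, -0.016]
contact_force: [0.5, 12.0, -1.3]
opening: -0.0001
grasp_force: 6.1
```

Emit:
jog_arm([
  {"hand": 1, "dx": -0.004, "dy": 0, "dz": 0, "roll": 0},
  {"hand": 1, "dx": -0.004, "dy": 0, "dz": 0, "roll": 0},
  {"hand": 1, "dx": 0.012, "dy": 0, "dz": 0, "roll": 0},
  {"hand": 1, "dx": 0.026, "dy": 0, "dz": 0, "roll": 0},
  {"hand": 1, "dx": 0.034, "dy": 0, "dz": 0, "roll": 0},
  {"hand": 1, "dx": 0.04, "dy": 0, "dz": 0, "roll": 0},
  {"hand": 1, "dx": 0.046, "dy": 0, "dz": 0, "roll": 0},
  {"hand": 1, "dx": 0.052, "dy": 0, "dz": 0, "roll": 0},
  {"hand": 1, "dx": 0.058, "dy": 0, "dz": 0, "roll": 0},
  {"hand": 1, "dx": 0.06, "dy": 0, "dz": 0, "roll": 0},
])

```text
clock: 10.75
tool_pos: [0.5722, 0.151, 0.1142]
tcp_rot: [2.242, 2.195, -0.01]
contact_force: [-2.1, -7.6, 2.8]
opening: -0.0003
grasp_force: 3.7
```

Emit:
jog_arm([
  {"hand": 1, "dx": 0.002, "dy": 0, "dz": 0, "roll": 0},
  {"hand": 1, "dx": 0.004, "dy": 0, "dz": 0, "roll": 0},
  {"hand": 1, "dx": 0.006, "dy": 0, "dz": 0, "roll": 0},
  {"hand": 1, "dx": 0.008, "dy": 0, "dz": 0, "roll": 0},
  {"hand": 1, "dx": 0.009, "dy": 0, "dz": 0, "roll": 0},
  {"hand": 1, "dx": 0.01, "dy": 0, "dz": 0, "roll": 0},
  {"hand": 1, "dx": 0.01, "dy": 0, "dz": 0, "roll": 0},
  {"hand": 1, "dx": 0.01, "dy": 0, "dz": 0, "roll": 0},
  {"hand": 1, "dx": 0.01, "dy": 0, "dz": 0, "roll": 0},
  {"hand": 1, "dx": 0.01, "dy": 0, "dz": 0, "roll": 0},
])

```text
clock: 12.0
tool_pos: [0.5723, 0.156, 0.1143]
tcp_rot: [2.244, 2.188, -0.017]
contact_force: [-2.4, -12.4, 4.3]
opening: 0.0
grasp_force: 6.2
```

Emit:
jog_arm([
  {"hand": 1, "dx": 0.001, "dy": 0, "dz": 0, "roll": 0},
  {"hand": 1, "dx": 0.002, "dy": 0, "dz": 0, "roll": 0},
  {"hand": 1, "dx": 0.003, "dy": 0, "dz": 0, "roll": 0},
  {"hand": 1, "dx": 0.004, "dy": 0, "dz": 0, "roll": 0},
  {"hand": 1, "dx": 0.004, "dy": 0, "dz": 0, "roll": 0},
  {"hand": 1, "dx": 0.004, "dy": 0, "dz": 0, "roll": 0},
  {"hand": 1, "dx": 0.004, "dy": 0, "dz": 0, "roll": 0},
  {"hand": 1, "dx": 0.004, "dy": 0, "dz": 0, "roll": 0},
  {"hand": 1, "dx": 0.004, "dy": 0, "dz": 0, "roll": 0},
  {"hand": 1, "dx": 0.004, "dy": 0, "dz": 0, "roll": 0},
])

```text
clock: 13.25
tool_pos: [0.5722, 0.156, 0.1143]
tcp_rot: [2.245, 2.183, -0.024]
contact_force: [-4.5, -16.5, 6.0]
opening: 0.0003
grasp_force: 8.6
```

It jammed 2 mm farther out at 16.5 N, so the return home counted. Now home again, then draw.

Emit:
jog_arm([
  {"hand": 1, "dx": -0.015, "dy": 0, "dz": 0, "roll": 0},
  {"hand": 1, "dx": -0.03, "dy": 0, "dz": 0, "roll": 0},
  {"hand": 1, "dx": -0.038, "dy": 0, "dz": 0, "roll": 0},
  {"hand": 1, "dx": -0.046, "dy": 0, "dz": 0, "roll": 0},
  {"hand": 1, "dx": -0.054, "dy": 0, "dz": 0, "roll": 0},
  {"hand": 1, "dx": -0.061, "dy": 0, "dz": 0, "roll": 0},
  {"hand": 1, "dx": -0.067, "dy": 0, "dz": 0, "roll": 0},
  {"hand": 1, "dx": -0.073, "dy": 0, "dz": 0, "roll": 0},
  {"hand": 1, "dx": -0.077, "dy": 0, "dz": 0, "roll": 0},
  {"hand": 1, "dx": -0.077, "dy": 0, "dz": 0, "roll": 0},
])

```text
clock: 14.5
tool_pos: [0.5716, 0.1078, 0.1146]
tcp_rot: [-2.221, -2.207, -0.021]
contact_force: [1.5, 15.4, -1.9]
opening: 0.0
grasp_force: 7.9
```

Emit:
jog_arm([
  {"hand": 1, "dx": 0, "dy": 0, "dz": 0, "roll": 0},
  {"hand": 1, "dx": 0.018, "dy": 0, "dz": 0, "roll": 0},
  {"hand": 1, "dx": 0.032, "dy": 0, "dz": 0, "roll": 0},
  {"hand": 1, "dx": 0.038, "dy": 0, "dz": 0, "roll": 0},
  {"hand": 1, "dx": 0.044, "dy": 0, "dz": 0, "roll": 0},
  {"hand": 1, "dx": 0.05, "dy": 0, "dz": 0, "roll": 0},
  {"hand": 1, "dx": 0.056, "dy": 0, "dz": 0, "roll": 0},
  {"hand": 1, "dx": 0.062, "dy": 0, "dz": 0, "roll": 0},
  {"hand": 1, "dx": 0.067, "dy": 0, "dz": 0, "roll": 0},
  {"hand": 1, "dx": 0.071, "dy": 0, "dz": 0, "roll": 0},
])

```text
clock: 15.75
tool_pos: [0.5723, 0.1573, 0.1143]
tcp_rot: [2.243, 2.193, -0.013]
contact_force: [-2.8, -9.2, 3.9]
opening: -0.0001
grasp_force: 4.4
```

Emit:
jog_arm([
  {"hand": 1, "dx": 0.002, "dy": 0, "dz": 0, "roll": 0},
  {"hand": 1, "dx": 0.004, "dy": 0, "dz": 0, "roll": 0},
  {"hand": 1, "dx": 0.006, "dy": 0, "dz": 0, "roll": 0},
  {"hand": 1, "dx": 0.007, "dy": 0, "dz": 0, "roll": 0},
  {"hand": 1, "dx": 0.008, "dy": 0, "dz": 0, "roll": 0},
  {"hand": 1, "dx": 0.008, "dy": 0, "dz": 0, "roll": 0},
  {"hand": 1, "dx": 0.008, "dy": 0, "dz": 0, "roll": 0},
  {"hand": 1, "dx": 0.008, "dy": 0, "dz": 0, "roll": 0},
  {"hand": 1, "dx": 0.008, "dy": 0, "dz": 0, "roll": 0},
  {"hand": 1, "dx": 0.008, "dy": 0, "dz": 0, "roll": 0},
])

```text
clock: 17.0
tool_pos: [0.5724, 0.1677, 0.1142]
tcp_rot: [2.243, 2.196, -0.008]
contact_force: [-1.5, -4.4, 2.5]
opening: 0.0001
grasp_force: 2.7
```

It runs, with travel about 38 mm at 4 N. I'll keep drawing to fully open.

Emit:
jog_arm([
  {"hand": 1, "dx": 0.003, "dy": 0, "dz": 0, "roll": 0},
  {"hand": 1, "dx": 0.006, "dy": 0, "dz": 0, "roll": 0},
  {"hand": 1, "dx": 0.009, "dy": 0, "dz": 0, "roll": 0},
  {"hand": 1, "dx": 0.012, "dy": 0, "dz": 0, "roll": 0},
  {"hand": 1, "dx": 0.015, "dy": 0, "dz": 0, "roll": 0},
  {"hand": 1, "dx": 0.018, "dy": 0, "dz": 0, "roll": 0},
  {"hand": 1, "dx": 0.021, "dy": 0, "dz": 0, "roll": 0},
  {"hand": 1, "dx": 0.024, "dy": 0, "dz": 0, "roll": 0},
  {"hand": 1, "dx": 0.027, "dy": 0, "dz": 0, "roll": 0},
  {"hand": 1, "dx": 0.027, "dy": 0, "dz": 0, "roll": 0},
])

```text
clock: 18.25
tool_pos: [0.5729, 0.1918, 0.1143]
tcp_rot: [2.243, 2.192, -0.014]
contact_force: [-3.1, -8.8, 3.9]
opening: -0.0002
grasp_force: 4.4
```

The bolt is fully open at about 62 mm. Now I back off, rise, and open the gripper on the way to above the sleeve.

Emit:
jog_arm([
  {"hand": 1, "dx": -0.012, "dy": 0, "dz": 0, "roll": 0},
  {"hand": 1, "dx": -0.02, "dy": 0, "dz": 0, "roll": 0},
  {"hand": 1, "dx": -0.02, "dy": 0, "dz": -0.01, "roll": 0},
  {"hand": 1, "dx": -0.02, "dy": 0, "dz": -0.05, "roll": 0},
  {"hand": 1, "dx": -0.02, "dy": 0, "dz": -0.09, "roll": 0},
  {"hand": 1, "dx": -0.05, "dy": 0, "dz": -0.09, "roll": 0},
  {"hand": -1, "dx": -0.1, "dy": 0, "dz": -0.09, "roll": 0},
  {"hand": -1, "dx": -0.15, "dy": 0, "dz": -0.09, "roll": 0},
  {"hand": -1, "dx": -0.194, "dy": 0.0005, "dz": -0.08, "roll": 0},
  {"hand": -1, "dx": -0.194, "dy": 0.0005, "dz": -0.07, "roll": 0},
])

```text
clock: 19.5
tool_pos: [0.5707, 0.0002, 0.1856]
tcp_rot: [2.247, 2.191, 0.0]
contact_force: [0.4, 1.0, -0.2]
opening: 0.072
grasp_force: 0.0
```

```bash
python3 - <<'E'
from h import *
s=manip.read_state();print(s["tool_pos"],s["contact_force"],s["opening"],R.from_rotvec(s["tcp_rot"]).as_matrix().round(3).tolist())
shot("side","s2");a=cv2.imread("pics/s2.png")[125:275,265:385]
cv2.imwrite("pics/s2c.png",cv2.resize(a,None,fx=4,fy=4,interpolation=cv2.INTER_CUBIC))
E
```

```text
[5.70737796e-01 2.17213192e-04 1.85564159e-01] [ 0.43536997  1.02060564 -0.16484151] 0.07197906431460215 [[0.025, 1.0, 0.003], [1.0, -0.025, -0.003], [-0.002, 0.003, -1.0]]
```

View pics/s2c.png

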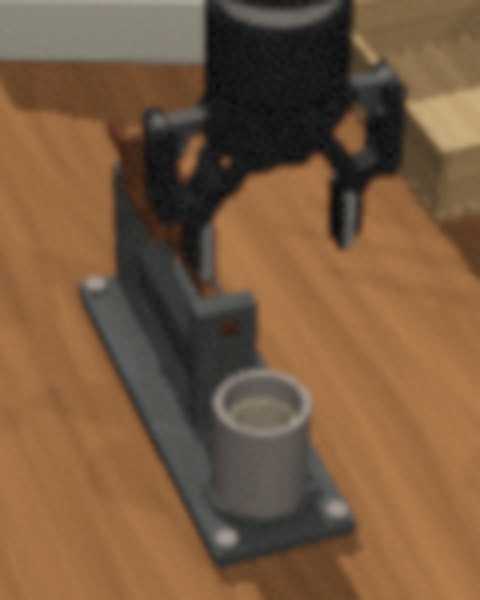

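The bolt tip is drawn back into the guide block (crop px 228,328), and the open gripper straddles the sleeve axis. Descending.

Emit:
jog_arm([
  {"hand": -1, "dx": 0, "dy": 0, "dz": 0.0, "roll": 0},
  {"hand": -1, "dx": 0, "dy": 0, "dz": 0.02, "roll": 0},
  {"hand": -1, "dx": 0, "dy": 0, "dz": 0.045, "roll": 0},
  {"hand": -1, "dx": 0, "dy": 0, "dz": 0.065, "roll": 0},
  {"hand": -1, "dx": 0, "dy": 0, "dz": 0.085, "roll": 0},
  {"hand": -1, "dx": 0, "dy": 0, "dz": 0.105, "roll": 0},
  {"hand": -1, "dx": 0, "dy": 0, "dz": 0.12, "roll": 0},
  {"hand": -1, "dx": 0, "dy": 0, "dz": 0.13, "roll": 0},
  {"hand": -1, "dx": 0, "dy": 0, "dz": 0.138, "roll": 0},
  {"hand": -1, "dx": 0, "dy": 0, "dz": 0.138, "roll": 0},
])

```text
clock: 20.8
tool_pos: [0.5701, 0.006, 0.0459]
tcp_rot: [-2.24, -2.202, 0.001]
contact_force: [0.3, 0.1, 0.1]
opening: 0.0852
grasp_force: 0.0
```

```bash
python3 - <<'E'
from h import *
s=manip.read_state();print(s["tool_pos"],s["contact_force"],s["opening"],R.from_rotvec(s["tcp_rot"]).as_matrix().round(3).tolist())
shot("side","s3");a=cv2.imread("pics/s3.png")[125:275,265:385]
cv2.imwrite("pics/s3c.png",cv2.resize(a,None,fx=4,fy=4,interpolation=cv2.INTER_CUBIC))
E
```

```text
[0.57012787 0.00595788 0.04594922] [0.25629645 0.08131509 0.11304706] 0.08517316788759685 [[0.017, 1.0, -0.001], [1.0, -0.017, 0.0], [0.0, -0.001, -1.0]]
```

View pics/s3c.png

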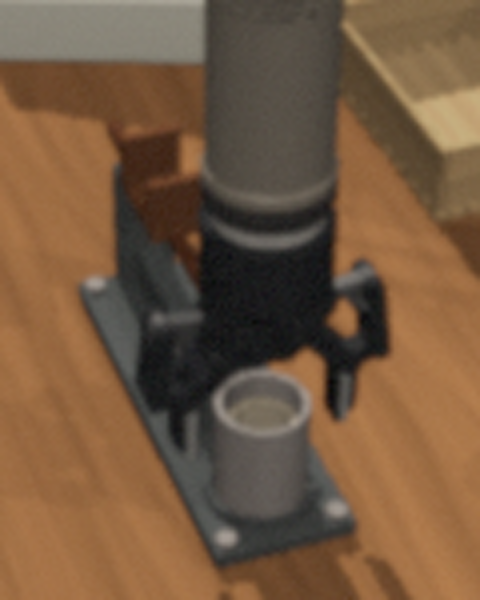

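The fingers straddle the sleeve on its ±x sides at its upper half (crop px 185,440 and 340,400). Closing.

Emit:
jog_arm([
  {"hand": -0.2, "dx": 0, "dy": 0, "dz": 0, "roll": 0},
  {"hand": 0, "dx": 0, "dy": 0, "dz": 0, "roll": 0},
  {"hand": 1, "dx": 0, "dy": 0, "dz": 0, "roll": 0},
  {"hand": 1, "dx": 0, "dy": 0, "dz": 0, "roll": 0},
  {"hand": 1, "dx": 0, "dy": 0, "dz": 0, "roll": 0},
  {"hand": 1, "dx": 0, "dy": 0, "dz": 0, "roll": 0},
  {"hand": 1, "dx": 0, "dy": 0, "dz": 0, "roll": 0},
  {"hand": 1, "dx": 0, "dy": 0, "dz": 0, "roll": 0},
  {"hand": 1, "dx": 0, "dy": 0, "dz": 0, "roll": 0},
  {"hand": 1, "dx": 0, "dy": 0, "dz": 0, "roll": 0},
])

```text
clock: 22.1
tool_pos: [0.5712, 0.0058, 0.0471]
tcp_rot: [2.239, 2.202, 0.002]
contact_force: [-0.1, -0.1, 5.2]
opening: 0.0539
grasp_force: 64.3
```

Gripped at 54 mm with 64 N. Lifting straight up.

Emit:
jog_arm([
  {"hand": 1, "dx": 0, "dy": 0, "dz": -0.004, "roll": 0},
  {"hand": 1, "dx": 0, "dy": 0, "dz": -0.01, "roll": 0},
  {"hand": 1, "dx": 0, "dy": 0, "dz": -0.018, "roll": 0},
  {"hand": 1, "dx": 0, "dy": 0, "dz": -0.027, "roll": 0},
  {"hand": 1, "dx": 0, "dy": 0, "dz": -0.036, "roll": 0},
  {"hand": 1, "dx": 0, "dy": 0, "dz": -0.046, "roll": 0},
  {"hand": 1, "dx": 0, "dy": 0, "dz": -0.056, "roll": 0},
  {"hand": 1, "dx": 0, "dy": 0, "dz": -0.066, "roll": 0},
  {"hand": 1, "dx": 0, "dy": 0, "dz": -0.076, "roll": 0},
  {"hand": 1, "dx": 0, "dy": 0, "dz": -0.08, "roll": 0},
])

```text
clock: 23.35
tool_pos: [0.5709, 0.0058, 0.1273]
tcp_rot: [2.239, 2.202, 0.002]
contact_force: [-0.6, -0.8, -2.8]
opening: 0.0537
grasp_force: 63.4
```

```bash
python3 - <<'E'
from h import *
s=manip.read_state();print(s["tool_pos"],s["contact_force"],s["opening"],R.from_rotvec(s["tcp_rot"]).as_matrix().round(3).tolist())
shot("side","s4");a=cv2.imread("pics/s4.png")[125:275,265:385]
cv2.imwrite("pics/s4c.png",cv2.resize(a,None,fx=4,fy=4,interpolation=cv2.INTER_CUBIC))
E
```

```text
[0.57087199 0.00577754 0.12726966] [-0.59709495 -0.79363393 -2.77480661] 0.053673866566141856 [[0.017, 1.0, 0.001], [1.0, -0.017, 0.0], [0.0, 0.001, -1.0]]
```

View pics/s4c.png

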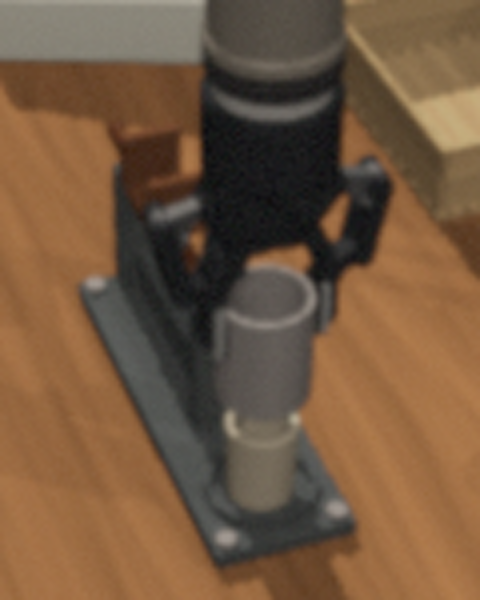

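The sleeve is clear, its lower end at about z 0.092, and the crucible stands in its seat (crop px 262,470). Carrying it to the board centre at about (0.5855, -0.240).

Emit:
jog_arm([
  {"hand": 1, "dx": 0, "dy": 0, "dz": -0.01, "roll": 0},
  {"hand": 1, "dx": -0.01, "dy": 0, "dz": -0.02, "roll": 0},
  {"hand": 1, "dx": -0.035, "dy": 0.002, "dz": -0.02, "roll": 0},
  {"hand": 1, "dx": -0.07, "dy": 0.005, "dz": -0.02, "roll": 0},
  {"hand": 1, "dx": -0.105, "dy": 0.008, "dz": -0.02, "roll": 0},
  {"hand": 1, "dx": -0.14, "dy": 0.011, "dz": -0.02, "roll": 0},
  {"hand": 1, "dx": -0.175, "dy": 0.014, "dz": -0.02, "roll": 0},
  {"hand": 1, "dx": -0.21, "dy": 0.017, "dz": -0.02, "roll": 0},
  {"hand": 1, "dx": -0.235, "dy": 0.019, "dz": -0.02, "roll": 0},
  {"hand": 1, "dx": -0.246, "dy": 0.019, "dz": -0.01, "roll": 0},
])

```text
clock: 24.65
tool_pos: [0.5851, -0.2443, 0.1374]
tcp_rot: [2.241, 2.196, -0.001]
contact_force: [0.2, 0.8, -2.1]
opening: 0.054
grasp_force: 63.5
```

Emit:
jog_arm([
  {"hand": 1, "dx": 0, "dy": 0, "dz": 0.0, "roll": 0},
  {"hand": 1, "dx": 0, "dy": 0, "dz": 0.012, "roll": 0},
  {"hand": 1, "dx": 0, "dy": 0, "dz": 0.027, "roll": 0},
  {"hand": 1, "dx": 0, "dy": 0, "dz": 0.042, "roll": 0},
  {"hand": 1, "dx": 0, "dy": 0, "dz": 0.054, "roll": 0},
  {"hand": 1, "dx": 0, "dy": 0, "dz": 0.062, "roll": 0},
  {"hand": 1, "dx": 0, "dy": 0, "dz": 0.068, "roll": 0},
  {"hand": 1, "dx": 0, "dy": 0, "dz": 0.073, "roll": 0},
  {"hand": 1, "dx": 0, "dy": 0, "dz": 0.076, "roll": 0},
  {"hand": 1, "dx": 0, "dy": 0, "dz": 0.076, "roll": 0},
])

```text
clock: 25.9
tool_pos: [0.5852, -0.2404, 0.0603]
tcp_rot: [-2.24, -2.203, -0.0]
contact_force: [0.0, -1.0, -2.1]
opening: 0.0537
grasp_force: 63.6
```

```bash
python3 - <<'E'
from h import *
s=manip.read_state();print(s["tool_pos"],s["contact_force"],s["opening"],R.from_rotvec(s["tcp_rot"]).as_matrix().round(3).tolist())
shot("side","s5");a=cv2.imread("pics/s5.png")[210:370,310:440]
cv2.imwrite("pics/s5c.png",cv2.resize(a,None,fx=3.7,fy=3.7,interpolation=cv2.INTER_CUBIC))
E
```

```text
[ 0.58520852 -0.24042313  0.06025042] [ 0.04412684 -0.95176723 -2.09784597] 0.0536855837408535 [[0.017, 1.0, -0.0], [1.0, -0.017, 0.0], [0.0, -0.0, -1.0]]
```

View pics/s5c.png

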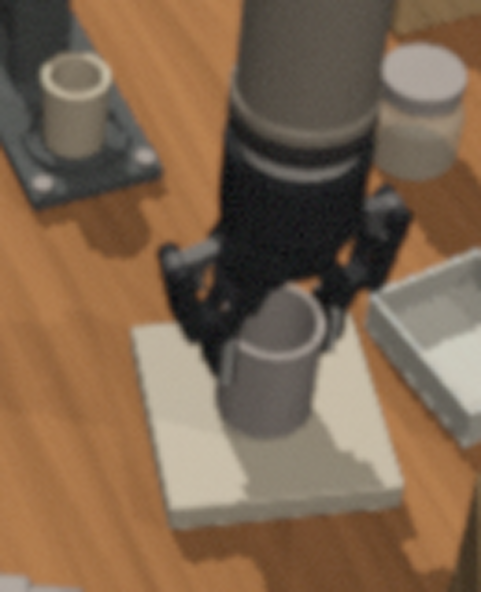

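The sleeve is over the board near its centre, about 5 mm up. Lowering gently to contact.

Emit:
jog_arm([
  {"hand": 1, "dx": 0, "dy": 0, "dz": 0.001, "roll": 0},
  {"hand": 1, "dx": 0, "dy": 0, "dz": 0.002, "roll": 0},
  {"hand": 1, "dx": 0, "dy": 0, "dz": 0.003, "roll": 0},
  {"hand": 1, "dx": 0, "dy": 0, "dz": 0.004, "roll": 0},
  {"hand": 1, "dx": 0, "dy": 0, "dz": 0.005, "roll": 0},
  {"hand": 1, "dx": 0, "dy": 0, "dz": 0.0055, "roll": 0},
  {"hand": 1, "dx": 0, "dy": 0, "dz": 0.006, "roll": 0},
  {"hand": 1, "dx": 0, "dy": 0, "dz": 0.006, "roll": 0},
  {"hand": 1, "dx": 0, "dy": 0, "dz": 0.006, "roll": 0},
  {"hand": 1, "dx": 0, "dy": 0, "dz": 0.006, "roll": 0},
])

```text
clock: 27.2
tool_pos: [0.5853, -0.2404, 0.0552]
tcp_rot: [2.24, 2.203, 0.001]
contact_force: [-2.7, 1.5, 5.5]
opening: 0.0538
grasp_force: 64.5
```

It's seated with 5.5 N of upward force. Releasing, then rising.

Emit:
jog_arm([
  {"hand": -0.25, "dx": 0, "dy": 0, "dz": 0, "roll": 0},
  {"hand": -0.35, "dx": 0, "dy": 0, "dz": 0, "roll": 0},
  {"hand": -0.5, "dx": 0, "dy": 0, "dz": 0, "roll": 0},
  {"hand": -0.7, "dx": 0, "dy": 0, "dz": 0, "roll": 0},
  {"hand": -1, "dx": 0, "dy": 0, "dz": 0, "roll": 0},
  {"hand": -1, "dx": 0, "dy": 0, "dz": 0, "roll": 0},
  {"hand": -1, "dx": 0, "dy": 0, "dz": 0, "roll": 0},
  {"hand": -1, "dx": 0, "dy": 0, "dz": 0, "roll": 0},
  {"hand": -1, "dx": 0, "dy": 0, "dz": 0, "roll": 0},
  {"hand": -1, "dx": 0, "dy": 0, "dz": 0, "roll": 0},
])

```text
clock: 28.45
tool_pos: [0.5852, -0.2405, 0.0543]
tcp_rot: [2.24, 2.203, -0.0]
contact_force: [-0.4, -0.0, -0.9]
opening: 0.0854
grasp_force: 0.0
```

Emit:
jog_arm([
  {"hand": -1, "dx": 0, "dy": 0, "dz": -0.01, "roll": 0},
  {"hand": -1, "dx": 0, "dy": 0, "dz": -0.025, "roll": 0},
  {"hand": -1, "dx": 0, "dy": 0, "dz": -0.045, "roll": 0},
  {"hand": -1, "dx": 0, "dy": 0, "dz": -0.065, "roll": 0},
  {"hand": -1, "dx": 0, "dy": 0, "dz": -0.085, "roll": 0},
  {"hand": -1, "dx": 0, "dy": 0, "dz": -0.105, "roll": 0},
  {"hand": -1, "dx": 0, "dy": 0, "dz": -0.125, "roll": 0},
  {"hand": -1, "dx": 0, "dy": 0, "dz": -0.14, "roll": 0},
  {"hand": -1, "dx": 0, "dy": 0, "dz": -0.15, "roll": 0},
  {"hand": -1, "dx": 0, "dy": 0, "dz": -0.15, "roll": 0},
])

```text
clock: 29.7
tool_pos: [0.5856, -0.2407, 0.2052]
tcp_rot: [2.239, 2.202, 0.001]
contact_force: [-0.3, 0.2, 0.0]
opening: 0.0852
grasp_force: 0.0
```

```bash
python3 - <<'E'
from h import *
s=manip.read_state();print(s["tool_pos"],s["contact_force"],s["opening"])
shot("side","s6");a=cv2.imread("pics/s6.png")[140:370,265:445]
cv2.imwrite("pics/s6c.png",cv2.resize(a,None,fx=2.6,fy=2.6,interpolation=cv2.INTER_CUBIC))
E
```

```text
[ 0.58557492 -0.24072511  0.20520797] [-0.30408494  0.22289193  0.03242183] 0.08521217531417659
```

View pics/s6c.png

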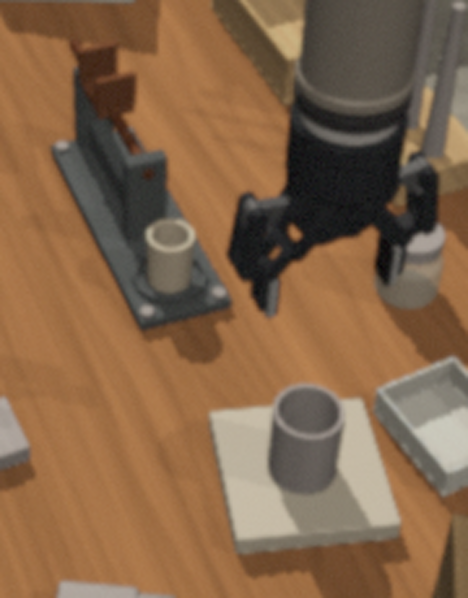

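The sleeve stands upright near the board centre (crop px 305,440), the crucible is upright in its seat (170,258), and the bolt is open. The gripper is clear of everything, so I'm handing in.

```bash
python3 -c "
from rig import manip
print(manip.close_job())"
```

```text
the job is handed in; nothing more can be done
None
```

The job is handed in: the bolt came free after two returns home and is drawn fully open (about 62 mm), the sleeve stands upright and released on the board, the crucible is still in its seat, and nothing was forced; no verdict was returned.

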